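# Clamp the gearbox housing to the slotted plate with a quarter-turn hold-down

### The job

Clamp the aluminium gearbox housing down on the slotted plate: lay the slotted clamp strap flat across from the housing's flange to the packing block, along the plate's slot. Then take the red-handled hold-down from the rack, put its head down through the strap and the plate's slot, press it down against its spring and turn it a quarter turn so that it locks under the plate. Let go of it, and do not shift the housing or disturb the black hold-down and the other parts and tools lying on the bench.

Things in the scene. Friction and masses are not known exactly. Their poses are not given: they have to be found in the camera images.
- plate: dark iron fixture plate, 380 (x) x 180 x 50 mm high, fixed on the bench; origin at the centre of its underside. A T-slot open at the top runs its full length along x at y = 0: throat 24 mm wide through lips 16 mm thick (34 to 50 mm above the underside), over a channel 62 mm wide, 8 to 34 mm above the underside
- housing: loose aluminium gearbox end housing, 2.2 kg, standing on the plate over the slot towards the plate's +x end: round flange 170 mm in diameter and 25 mm thick, on it a bell 96 mm in diameter at its foot narrowing to 76 mm, 85 mm high in all; origin at the centre of its underside, z up
- block: loose plain steel packing block, 45 (x) x 60 x 25 mm high (as high as the flange), 0.5 kg, standing on the plate over the slot on the -x side of the housing, about 115 mm of free slot between its edge and the flange's rim; origin at the centre of its underside, x nearly along the plate's x
- strap: bright steel clamp strap lying flat on the bench, 165 (x) x 48 (y) x 16 mm thick, 0.75 kg, with a through slot 64 (x) x 28 mm (y) in its middle; both ends and both faces alike; origin at the centre of its underside. Laid centrally across the gap it overlaps flange and block by 25 mm each
- rack: wooden rack fixed on the bench, 170 (x) x 86 (y) x 78 mm high, two upright pockets 28 (x) x 58 mm (y), 85 mm apart along x, each holding a hold-down that hangs by its collar; which one is in which pocket varies; origin at the centre of its underside
- red_bolt: red-handled hold-down, 118 mm long, 0.32 kg, hanging loose and upright in the rack; origin at the centre of the underside of its head, z up the shank. Hammer head 50 (x) x 18 (y) x 12 mm thick, shank 14 mm in diameter, sprung brass collar 44 mm in diameter, 6 mm thick (turns with the shank), underside 65 mm above the origin when relaxed; wing handle on top
- red_handle (a point): middle of the red hold-down's wing handle, 107 mm above its origin; the handle is 80 mm long (along the bolt's x, parallel to the head, so it shows how the head lies), 16 mm thick (y) and 22 mm high (z)
- red_bolt_collar (a joint): travel of the red collar up its shank, m: 0 relaxed (5.4 N), 0.004 locked (9 N), 0.012 stop (16 N). Put in, the collar meets the strap with the bolt's origin 26 mm above the plate's underside; the head clears the lips and can turn, either way, at 22 mm or lower (stop at 14 mm). Let go after a quarter turn, the spring draws the head up against the lips at 22 mm
- black_bolt: a shorter black-handled hold-down, 98 mm long, with the same head, collar and handle as the red one, in the other pocket of the rack, not needed; origin at the centre of the underside of its head
- gear_shaft: bystander: steel gear cluster on a shaft standing upright, 80 mm in diameter, 160 mm high; origin at the centre of its underside
- gear: bystander: dark steel gear lying flat, 96 mm in diameter, 30 mm high; origin at the centre of its underside
- bearing: bystander: steel bearing ring lying flat, 80 mm in diameter, 20 mm high; origin at the centre of its underside
- wrench: bystander: steel wrench lying on the bench at the right, 200 mm long (x); origin under its middle
- mallet: bystander: rubber mallet lying on the bench, 260 mm long (x); origin under its middle
- small_bearing: bystander: small brass-coloured bush ring lying on a corner of the plate, 48 mm in diameter, 14 mm high; origin at the centre of its underside
There are look-alikes about, which are no part of the job. Leave any brown or turquoise look-alike of the red_bolt alone. What is shaped like the housing but turquoise is not meant.

How it is judged:
On the way, in this order (a step that is already met when the one before it is completed fails the run):
1. the strap lies flat on the housing's flange and the packing block, along the plate's slot, let go (contact force between strap and housing above 0.5 N and contact force between strap and block above 0.5 N and angle between strap's own z axis and vertical below 0.04 rad and angle between the x axis of strap and the x axis of plate, either way round below 0.15 rad and contact force between strap and the fingers below 0.1 N), for 0.2 s.
2. the red hold-down's head is down in the plate's slot, through the strap (z of red_bolt in the frame of plate below 0.03 m and y of red_bolt in the frame of plate between -0.008 and 0.008 m and horizontal distance between red_bolt and strap below 0.026 m and angle between red_bolt's own z axis and vertical below 0.1 rad), for 0.1 s.
At the end, for the whole second after the job is handed in: Strap level and along the plate's slot (9 degrees), pressed on flange and block by over 2 N each; red hold-down upright through both, head within 20 degrees of square across the slot and drawn up under the lips (origin 18.5 to 24.5 mm above the plate's underside, spring in 2 to 6.5 mm); at rest (angle between the x axis of red_bolt and the y axis of plate, either way round below 0.35 rad and z of red_bolt in the frame of plate between 0.0185 and 0.0245 m and y of red_bolt in the frame of plate between -0.008 and 0.008 m and horizontal distance between red_bolt and strap below 0.026 m and angle between red_bolt's own z axis and vertical below 0.06 rad and value of joint red_bolt_collar between 0.002 and 0.0065 m and contact force between strap and housing above 2 N and contact force between strap and block above 2 N and angle between strap's own z axis and vertical below 0.04 rad and angle between the x axis of strap and the x axis of plate, either way round below 0.15 rad and linear speed of each of red_bolt, strap below 0.02 m/s); the robot touches nothing.
It fails at once if the housing shifted more than 12 mm (distance of housing from where it was at the start of the episode above 0.012 m).
It fails at once if the black hold-down was disturbed (moved more than 15 mm) (distance of black_bolt from where it was at the start of the episode above 0.015 m).
It fails at once if a bystander part or tool was moved more than 25 mm (distance of any of gear_shaft, gear, bearing, wrench, mallet, small_bearing from where it was at the start of the episode above 0.025 m).
It also fails if it takes over 67 s, if anything falls off the work surface, if the arm or the gripper's body presses on something with over 40 N, if the wrist force passes 120 N, or if a joint passes its speed limit or range.

### The arm

A 6-joint arm with a two-finger parallel gripper is mounted at the origin on the work surface. World frame = base frame: x ahead of the robot, y to its left, z up, the work surface at z = 0. Lengths are in m, angles in rad, forces in N, time in s.
With the tool pointing down it reaches from about 0.325 to 0.875 m from the base axis. Payload 4.4 kg.
Tool frame: the origin (TCP) lies on the mounting face of the last link; the fingertips stand 173 mm ahead of it and the grasp point (between the pads) lies 155 mm ahead of it (bot.hold_point_z is the distance from the TCP to the grasp point, in m); z points along the fingers, y is the line along which they close (so a half turn about z gives the same grasp; the last joint's range is limited). The gripper opens to 85 mm and grips with 20 to 120 N. Pads are 22 mm wide; open, the fingers measure 114 mm over their backs; the gripper's body (76 mm by 85 mm) begins 54 mm behind the grasp point. The pads swing forward as they close: fully open they stand 13 mm farther back than shut.
Start: joints at [-1.498, 0.207, 1.542, -0, 1.393, -0.15], TCP at [0.128, -0.561, 0.405] pointing down, gripper open.
Joint ranges: [-2.73, 2.73], [-0.86, 2.22], [0.23, 2.46], [-1.11, 4.25], [0.08, 2.63], [-2.82, 2.82]. Speed limits (rad/s): [2.79, 2.79, 3.14, 3.14, 3.14, 3.14].

### API

Orientations are given as a unit quaternion [w, x, y, z].
In Python, from station import bot gives the robot as it stands. The module is installed in compiled form; this text tells all that it offers.
- The arm moves only by the tool jog_arm, never from a script. Its argument "plan" is a list of rows, each a list of 6 numbers: the shift along the tool's x, y, z each as a share of 100 mm, from -1 to 1, then the turn, a rotation vector about the tool's x, y, z each as a share of pi/2 rad, from -1 to 1. In form: [[tx, ty, tz, ax, ay, az], ...]. A call has 1 to 8 rows; each row is the pose to reach, as a shift and turn from the pose commanded when the call began, along the tool's axes at that moment; what a row does not reach only later rows make up. A row lasts 1/8 s, in which the tool goes at most 62.5 mm and 10.7 degrees, less where a joint would pass 70% of its speed; a pose out of reach is approached as far as the arm can. A call with a number of a shift or a turn outside -1 to 1 is refused whole. A call with a gripper value outside its range is refused whole. "hand" is the finger opening in mm, from 0 to 85.4, set as the call begins (left out, the last holds). The fingers move at their own pace and stop on an object; the grip force is fixed at half the most. Time passes only in rows, so rows that repeat a pose let the fingers close. It gives the time, the measured TCP pose, the force, the opening and the grip force at its end, in the units of the state.
- bot.state(): the state, without advancing time (a new reading comes with each control period).
- bot.snapshot(name): name is "side" or "top" or "wrist"; returns a dict with "color" (420x560x3 uint8, red, green, blue), "fx", "fy", "cx", "cy" (pixels), "rvec" (rotation vector, rad) and "tvec" (3), from world to camera coordinates, as OpenCV has them. Camera axes: x right, y down, z forward; pixel columns grow to the right and rows downward; lengths in m; the calibration is good to about 2 mm. A picture is of the moment at which its call begins. There is no depth.
- bot.sign_off(): hands the job in; it is judged then, once.
Trained networks look in a picture, given as the dict that the camera call returned (one of the last four; its "shot" number tells which), for a name from the list of things; names that differ only in an ending like _2 or _b are one class to them, and where a whole thing is asked for, a point or a joint stands for the part that bears it (a point fixed in the world has none). Each returns a list of dicts, best first, with "conf" (0 to 1); they miss things now and then, are a little off and sometimes report something else, mostly with a low value. They report only what shows in the picture. A call takes as long as a camera call. They do not tell look-alikes from the thing itself.
- bot.recognise(name, picture): "xy" ([column, row] in pixels, amid what is visible of it).
- bot.cut_out(name, picture): "mask" (420x560 bool, what is visible of it) and "xy" ([column, row] in pixels, amid what is visible of it).
The state is a dict: "time_s": time; "qpos": joint angles; "qd": joint speeds; "joint_torque": joint torques, N m; "eef_pos": TCP position; "orientation": TCP orientation; "force": force on the tool from outside, world axes, zero at the start; "torque": the same for the moment, N m; "opening": finger opening in m; "grip_force": force on a finger pad.
Only numpy, scipy, OpenCV 4.12 (cv2) and the standard library are available. Lean on these libraries where they do the work, as an engineer would, in place of code of your own. Each camera call takes 0.05 s, during which the arm holds its last target. There are 200 camera calls.

## Working session

There is one attempt and no reset: what is moved stays moved. The work goes in short steps, Python scripts to look and compute and a tool call to move; the robot and the scene stay as the last step left them, time stands still between calls to the robot, and variables do not carry over. Pictures are saved under pics/ and viewed, at most 10 in all, crops included, and the job is handed in when it is done.

Besides the shell and the picture viewer there is one more tool, called after "Call:" by a JSON object that holds its "fn" and its "kwargs". jog_arm: Moves the arm, as the interface text tells. Its arguments: {"type":"object","properties":{"plan":{"type":"array","items":{"type":"array","items":{"type":"number"}}},"hand":{"type":"number"}},"required":["plan"]}

```bash
mkdir -p pics
cat > h.py <<'E'
import numpy as np, cv2
from station import bot
def cam(p):
    R=cv2.Rodrigues(np.array(p["rvec"],float))[0]; t=np.array(p["tvec"],float).ravel()
    K=np.array([[p["fx"],0,p["cx"]],[0,p["fy"],p["cy"]],[0,0,1]]); return K,R,t
def ray(p,uv,z):
    K,R,t=cam(p); d=R.T@np.linalg.inv(K)@np.array([uv[0],uv[1],1.]); c=-R.T@t
    return c+d*(z-c[2])/d[2]
def proj(p,X):
    K,R,t=cam(p); q=K@(R@np.array(X,float)+t); return q[:2]/q[2]
def save(p,n): cv2.imwrite("pics/"+n,cv2.cvtColor(p["color"],cv2.COLOR_RGB2BGR))
E
python3 - <<'E'
from h import *
ps={n:bot.snapshot(n) for n in("top","side")}
for n,p in ps.items():
    save(p,n+"1.png"); K,R,t=cam(p); print(n,(-R.T@t).round(3),p["fx"])
    for k in "plate housing block strap rack red_bolt black_bolt red_handle gear_shaft small_bearing mallet wrench gear bearing".split():
        print(k,[(np.round(d["xy"]).astype(int).tolist(),round(d["conf"],2)) for d in bot.recognise(k,p)][:3])
s=bot.state();print(s["eef_pos"],s["orientation"],s["time_s"])
a=np.hstack([ps["top"]["color"],ps["side"]["color"]])
E
```

```text
top [ 0.421 -0.023  1.252] 426.9157049073806
plate [([308, 216], 0.85)]
housing [([345, 291], 0.71), ([248, 220], 0.69), ([169, 163], 0.46)]
block [([328, 215], 0.8)]
strap [([398, 226], 0.71)]
rack [([140, 232], 0.63), ([145, 250], 0.62)]
red_bolt [([92, 243], 0.77), ([110, 188], 0.75), ([136, 233], 0.74)]
black_bolt [([134, 266], 0.85)]
red_handle [([90, 238], 0.88), ([108, 185], 0.76), ([138, 232], 0.53)]
gear_shaft [([389, 152], 0.96)]
small_bearing [([345, 228], 0.73)]
mallet [([222, 129], 0.69), ([308, 217], 0.27)]
wrench [([455, 183], 0.98)]
gear [([170, 162], 0.66)]
bearing [([311, 125], 0.9), ([168, 164], 0.61), ([136, 234], 0.32)]
side [-0.218  0.687  0.809] 387.4076845826757
plate [([288, 232], 0.65), ([306, 206], 0.65)]
housing [([356, 243], 0.81), ([258, 231], 0.61)]
block [([306, 203], 0.81)]
strap [([340, 194], 0.64)]
rack [([192, 316], 0.94), ([247, 195], 0.75)]
red_bolt [([180, 275], 0.9), ([125, 271], 0.89), ([129, 315], 0.6)]
black_bolt [([190, 298], 0.71)]
red_handle [([132, 316], 0.83), ([181, 275], 0.58)]
gear_shaft [([306, 170], 0.82)]
small_bearing [([329, 210], 0.71)]
mallet [([193, 214], 0.81)]
wrench [([345, 170], 0.45)]
gear [([162, 254], 0.6)]
bearing [([248, 195], 0.7)]
[ 0.12759656 -0.56066122  0.40465669] [-9.67179118e-06  9.93746515e-01  1.11659589e-01  1.13396986e-05] 1.5
```

View pics/top1.png

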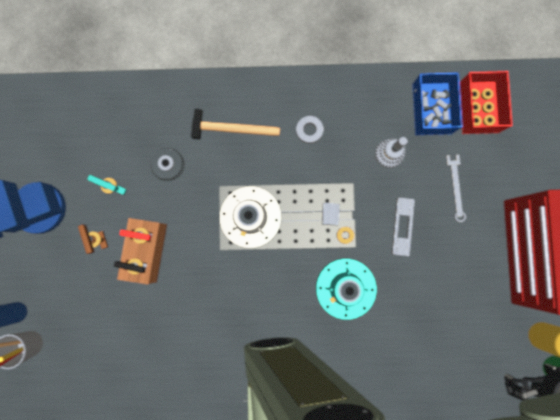

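View pics/side1.png

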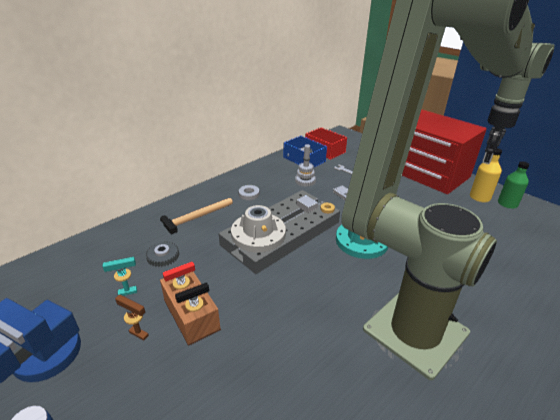

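The top view shows the following:
- **Red hold-down candidates:** red handle in the rack (135,235), black in the rack (130,266), turquoise (106,184) and brown (92,238). The description picks (135,235).
- **Housing candidates:** aluminium (248,216) and turquoise (347,289). I choose the first.
- **Other parts:** the strap is at (403,227) and the block at (330,213). The plate's +x points image-left, which is world +y.

Next I measure coarsely.

```bash
cat >> h.py <<'E'
from scipy.spatial.transform import Rotation as Ro
def pose():
    s=bot.state(); q=s["orientation"]; return np.array(s["eef_pos"]),Ro.from_quat([q[1],q[2],q[3],q[0]])
def need(xy,z,yaw):
    """shares to bring grasp point to xy,z with tool y axis (closing line) along world angle yaw (mod pi), pointing down"""
    p,R=pose(); best=None
    for k in (-1,0,1,2):
        a=yaw+k*np.pi; y=np.array([np.cos(a),np.sin(a),0]); zz=np.array([0,0,-1.]); x=np.cross(y,zz)
        T=Ro.from_matrix(np.c_[x,y,zz]); rv=(R.inv()*T).as_rotvec()
        if best is None or np.linalg.norm(rv)<np.linalg.norm(best): best=rv
    d=R.inv().apply(np.array([xy[0],xy[1],z+bot.hold_point_z])-p)
    print("shift",(d/0.1).round(3),"turn",(best/(np.pi/2)).round(3),"q6",round(bot.state()["qpos"][5],2))
def rect(m,p,z):
    c=max(cv2.findContours(m.astype(np.uint8),0,cv2.CHAIN_APPROX_NONE)[0],key=cv2.contourArea)
    w=np.array([ray(p,q[0],z)[:2] for q in c]).astype(np.float32)
    (cx,cy),(a,b),th=cv2.minAreaRect(w); 
    if a<b: a,b,th=b,a,th+90
    return (round(cx,4),round(cy,4)),round(a,4),round(b,4),round((th+90)%180-90,1)
E
python3 - <<'E'
from h import *
p=bot.snapshot("top")
for k,z in (("strap",.016),("red_handle",.131),("black_bolt",.11),("rack",.078),("plate",.05),("block",.075),("housing",.075)):
    for d in bot.cut_out(k,p)[:3]: print(k,round(d["conf"],2),np.round(d["xy"]),rect(d["mask"],p,z))
need((0.41,-.38),.2,0)
E
```

```text
strap 0.58 [397. 223.] ((0.4803, -0.3585), 0.1686, 0.054, -8.2)
red_handle 0.86 [ 89. 239.] ((0.4679, 0.4867), 0.0786, 0.0595, 19.4)
red_handle 0.6 [108. 185.] ((0.604, 0.4529), 0.1035, 0.039, 79.9)
red_handle 0.46 [314. 124.] ((0.7391, -0.0935), 0.073, 0.0704, 12.7)
black_bolt 0.77 [135. 264.] ((0.3892, 0.3967), 0.0862, 0.0423, 88.6)
rack 0.7 [145. 250.] ((0.4255, 0.3741), 0.1693, 0.1095, -10.1)
plate 0.69 [308. 215.] ((0.5126, -0.0794), 0.2754, 0.1828, 89.8)
block 0.79 [328. 215.] ((0.516, -0.1467), 0.0585, 0.0442, -1.9)
block 0.63 [147. 248.] ((0.4244, 0.3757), 0.1724, 0.1099, -9.8)
housing 0.9 [247. 220.] ((0.5138, 0.0748), 0.1692, 0.1664, -1.4)
housing 0.59 [347. 287.] ((0.311, -0.1815), 0.1604, 0.1582, 88.6)
housing 0.57 [138. 232.] ((0.4701, 0.3925), 0.0865, 0.0386, 88.6)
shift [ 3.155 -1.135  0.5  ] turn [ 0.     0.    -0.858] q6 -0.15
```

Run:
```python
from h import *
need((0.48,-.36),.22,np.radians(84))
```

```text
shift [ 3.881 -1.175  0.3  ] turn [ 0.    -0.     0.209] q6 -0.15
```

Call:
{"fn": "jog_arm", "kwargs": {"plan": [[0.5, -0.2, 0.1, 0, 0, 0], [1, -0.3, 0.1, 0, 0, 0]], "hand": 85}}

```text
time_s: 2.15
eef_pos: [0.2187, -0.5083, 0.3937]
orientation: [-0.001, 0.994, 0.111, -0.0]
force: [0.6, -0.4, 0.5]
opening: 0.085
grip_force: 0.0
```

Call:
{"fn": "jog_arm", "kwargs": {"plan": [[0.6, -0.2, 0, 0, 0, 0], [1, -0.3, 0.1, 0, 0, 0]]}}

```text
time_s: 2.4
eef_pos: [0.3113, -0.4566, 0.3857]
orientation: [0.001, 0.994, 0.112, 0.001]
force: [0.1, -0.6, 0.0]
opening: 0.0849
grip_force: 0.0
```

Call:
{"fn": "jog_arm", "kwargs": {"plan": [[0.6, -0.2, 0, 0, 0, 0], [1, -0.3, 0.1, 0, 0, 0]]}}

```text
time_s: 2.65
eef_pos: [0.4022, -0.405, 0.3756]
orientation: [0.001, 0.994, 0.112, 0.001]
force: [-0.1, -1.2, -0.2]
opening: 0.0851
grip_force: 0.0
```

Call:
{"fn": "jog_arm", "kwargs": {"plan": [[0.5, -0.2, 0, 0, 0, 0.1], [0.88, -0.28, 0, 0, 0, 0.2], [0.88, -0.28, 0, 0, 0, 0.2]]}}

```text
time_s: 3.02
eef_pos: [0.4818, -0.3579, 0.3746]
orientation: [-0.0, 0.999, -0.043, 0.0]
force: [-1.5, 0.5, -0.2]
opening: 0.0847
grip_force: 0.0
```

Run:
```python
from h import *
p=bot.snapshot("wrist"); save(p,"w1.png"); K,R,t=cam(p); P,Q=pose(); print(P,bot.state()["time_s"],"cam in tool",Q.inv().apply(-R.T@t-P).round(3),p["fx"])
for d in bot.cut_out("strap",p)[:2]: print(round(d["conf"],2),np.round(d["xy"]),rect(d["mask"],p,.016))
```

```text
[ 0.48053645 -0.35876489  0.37450415] 3.075 cam in tool [ 0.071 -0.001  0.03 ] 365.6738462975473
0.95 [299. 172.] ((0.4786, -0.3621), 0.1674, 0.0494, -8.4)
```

View pics/w1.png

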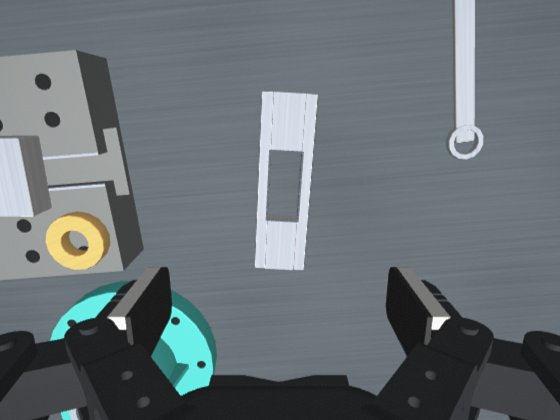

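The wrist view shows the strap at (285,180), clear of other parts. It measures 167x49 mm, close to the expected size, at (0.479,-0.362) and -8.4°.

Run:
```python
from h import *
need((0.4786,-.3621),.018,np.radians(81.6))
```

```text
shift [-0.007  0.028  2.018] turn [0.    0.001 0.037] q6 0.87
```

Call:
{"fn": "jog_arm", "kwargs": {"plan": [[0, 0.03, 0.5, 0, 0, 0.037], [0, 0.03, 1, 0, 0, 0.037]]}}

```text
time_s: 3.38
eef_pos: [0.4785, -0.364, 0.2748]
orientation: [0.001, 0.997, -0.075, 0.001]
force: [0.1, -0.2, -0.4]
opening: 0.085
grip_force: 0.0
```

Call:
{"fn": "jog_arm", "kwargs": {"plan": [[0, 0, 0.5, 0, 0, 0], [0, 0, 0.9, 0, 0, 0], [0, 0, 1.01, 0, 0, 0], [0, 0, 1, 0, 0, 0]]}}

```text
out of range: row 3 has 1.01, outside -1 to 1
```

Call:
{"fn": "jog_arm", "kwargs": {"plan": [[0, 0, 0.7, 0, 0, 0], [0, 0, 1, 0, 0, 0], [0, 0, 1, 0, 0, 0]]}}

```text
time_s: 3.75
eef_pos: [0.4766, -0.3618, 0.1709]
orientation: [-0.003, 0.997, -0.075, -0.004]
force: [-0.3, -0.6, 0.3]
opening: 0.085
grip_force: 0.0
```

Call:
{"fn": "jog_arm", "kwargs": {"plan": [[0, 0, 0, 0, 0, 0], [0, 0, 0, 0, 0, 0], [0, 0, 0, 0, 0, 0], [0, 0, 0, 0, 0, 0], [0, 0, 0, 0, 0, 0], [0, 0, 0, 0, 0, 0]], "hand": 30}}

```text
time_s: 4.5
eef_pos: [0.4806, -0.3634, 0.178]
orientation: [0.002, 0.997, -0.074, 0.002]
force: [-0.5, 1.3, 6.3]
opening: 0.0461
grip_force: 64.9
```

Call:
{"fn": "jog_arm", "kwargs": {"plan": [[0, 0, -0.1, 0, 0, 0], [0, 0, -0.5, 0, 0, 0], [0, 0, -1, 0, 0, 0]]}}

```text
time_s: 4.88
eef_pos: [0.4782, -0.3612, 0.2733]
orientation: [-0.002, 0.997, -0.074, -0.002]
force: [1.5, -0.5, -6.6]
opening: 0.0461
grip_force: 64.6
```

Call:
{"fn": "jog_arm", "kwargs": {"plan": [[0.1, 0, -0.5, 0, 0, 0], [0.2, -0.5, -1, 0, 0, 0], [0.2, -1, -1, 0, 0, 0], [0.2, -1, -1, 0, 0, 0], [0.2, -1, -1, 0, 0, 0], [0.2, -1, -1, 0, 0, 0]]}}

```text
time_s: 5.62
eef_pos: [0.5135, -0.2671, 0.3738]
orientation: [-0.0, 0.997, -0.075, -0.001]
force: [-0.4, 0.1, -6.7]
opening: 0.0459
grip_force: 64.9
```

Run:
```python
from h import *
s=bot.state(); print(s["eef_pos"],s["opening"],s["time_s"])
p=bot.snapshot("wrist"); save(p,"w2.png")
for k,z in (("strap",.24),("block",.075),("plate",.05),("housing",.075)):
  for d in bot.cut_out(k,p)[:2]: print(k,round(d["conf"],2),np.round(d["xy"]),rect(d["mask"],p,z))
```

```text
[ 0.51349447 -0.26713057  0.37375688] 0.04593044430231907 5.625
strap 0.72 [277. 183.] ((0.5418, -0.2708), 0.099, 0.038, -8.2)
block 0.8 [128. 213.] ((0.5178, -0.1525), 0.0636, 0.053, -4.4)
plate 0.56 [ 86. 197.] ((0.5136, -0.1093), 0.2306, 0.1807, 89.7)
housing 0.79 [257. 330.] ((0.4092, -0.247), 0.0447, 0.0316, 81.5)
```

View pics/w2.png

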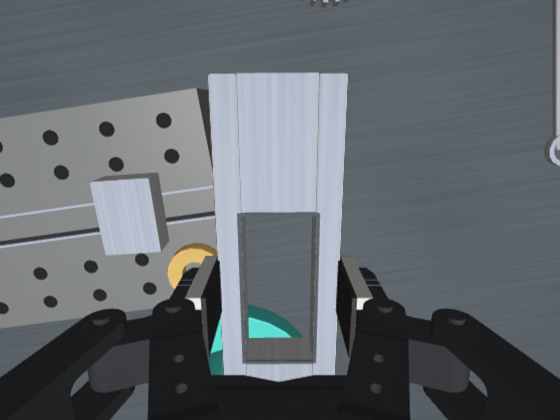

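The strap is held centrally. The plate's slot edges run from (0,216) to (210,187) and from (0,244) to (210,214), and the block is at (127,213).

Run:
```python
from h import *
p=bot.snapshot("wrist")
for a,b in (((0,217),(210,187)),((0,245),(210,214))): print(ray(p,a,.05)[:2].round(4),ray(p,b,.05)[:2].round(4))
for c in ((91,182),(148,175),(160,250),(105,254)): print("block",ray(p,c,.075)[:2].round(4))
g=cv2.cvtColor(p["color"],cv2.COLOR_RGB2GRAY)
for u in (10,40,80,185,205): print(u,{v:int(g[v,u]) for v in range(180,255,1) if abs(int(g[v+1,u])-int(g[v-1,u]))>25})
need((.514,-.067),.12,0)
t=bot.snapshot("top")
for c in ((248.5,216.5),): print("housing flange?",ray(t,c,.075)[:2])
```

```text
[ 0.5273 -0.0316] [ 0.5264 -0.2118]
[ 0.5031 -0.0227] [ 0.5036 -0.2072]
block [ 0.5483 -0.1298]
block [ 0.5471 -0.1734]
block [ 0.487  -0.1681]
block [ 0.4902 -0.124 ]
10 {187: 61, 188: 106, 189: 135, 214: 142, 215: 168, 217: 176, 218: 138, 239: 125, 240: 89, 241: 58, 243: 54, 244: 93, 245: 152, 247: 157}
40 {210: 140, 211: 164, 213: 166, 214: 138, 235: 126, 236: 87, 237: 57, 239: 58, 240: 111, 241: 173, 243: 156}
80 {204: 145, 205: 170, 207: 176, 208: 141, 229: 132, 230: 106, 231: 60, 233: 57, 234: 87, 235: 148, 237: 169, 238: 140}
185 {189: 157, 190: 178, 192: 180, 193: 151, 215: 126, 216: 65, 219: 77, 220: 139, 221: 192, 222: 182, 223: 148, 245: 133, 246: 102, 249: 111, 250: 156, 251: 195}
205 {187: 175, 189: 182, 190: 153, 212: 130, 213: 67, 216: 65, 217: 128, 218: 190, 219: 185, 220: 157, 244: 134, 245: 105, 250: 116, 251: 150, 252: 187}
shift [-0.296 -1.979  0.997] turn [0.    0.    0.905] q6 1.09
housing flange? [0.51335524 0.07876413]
```

Call:
{"fn": "jog_arm", "kwargs": {"plan": [[-0.05, -0.2, 0, 0, 0, -0.12], [-0.1, -0.5, 0, 0, 0, -0.24], [-0.2, -0.7, 0, 0, 0, -0.36], [-0.3, -1, 0, 0, 0, -0.48], [-0.3, -1, 0, 0, 0, -0.6], [-0.3, -1, 0, 0, 0, -0.72], [-0.3, -1, 0, 0, 0, -0.84], [-0.3, -1, 0, 0, 0, -0.95]]}}

```text
time_s: 6.98
eef_pos: [0.4992, -0.1633, 0.3748]
orientation: [0.0, 0.781, 0.625, 0.0]
force: [-0.0, 0.3, -6.8]
opening: 0.046
grip_force: 65.0
```

Run:
```python
from h import *
print(bot.state()["time_s"]);need((.515,-.068),.12,0)
```

```text
6.975
shift [ 0.964 -0.055  1.001] turn [ 0.     0.    -0.141] q6 -0.26
```

Call:
{"fn": "jog_arm", "kwargs": {"plan": [[0.4, -0.02, 0.3, 0, 0, -0.1], [0.8, -0.05, 0.6, 0, 0, -0.141], [0.96, -0.055, 0.8, 0, 0, -0.141], [0.96, -0.055, 0.8, 0, 0, -0.141], [0.96, -0.055, 0.8, 0, 0, -0.141]]}}

```text
time_s: 7.6
eef_pos: [0.516, -0.0691, 0.2957]
orientation: [0.001, 0.709, 0.705, 0.0]
force: [0.4, 0.4, -6.0]
opening: 0.0459
grip_force: 65.0
```

Run:
```python
from h import *
print(bot.state()["time_s"]);need((.515,-.068),.095,0)
for n in("top","side"):
  p=bot.snapshot(n); save(p,n+"2.png")
  if n=="side": cv2.imwrite("pics/c.png",cv2.resize(cv2.cvtColor(p["color"][150:290,190:400],cv2.COLOR_RGB2BGR),None,fx=3.5,fy=3.5))
p=bot.snapshot("wrist")
for d in bot.cut_out("strap",p)[:1]: print(round(d["conf"],2),rect(d["mask"],p,.14))
```

```text
7.6
shift [ 0.011 -0.011  0.46 ] turn [ 0.001  0.001 -0.004] q6 -0.29
0.7 ((0.5174, -0.0505), 0.1211, 0.0465, 90.0)
```

View pics/c.png

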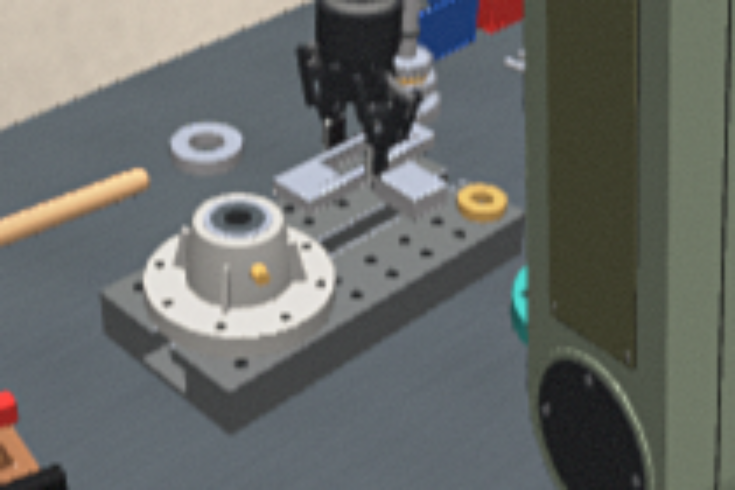

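The side crop shows the strap level above the slot, running from flange to block. I lower it.

Call:
{"fn": "jog_arm", "kwargs": {"plan": [[0.01, -0.01, 0.2, 0, 0, 0], [0.01, -0.01, 0.36, 0, 0, 0], [0.01, -0.01, 0.36, 0, 0, 0]]}}

```text
time_s: 8.18
eef_pos: [0.5135, -0.0674, 0.2571]
orientation: [-0.002, 0.709, 0.705, -0.001]
force: [-1.0, 1.1, -7.5]
opening: 0.0463
grip_force: 65.0
```

Call:
{"fn": "jog_arm", "kwargs": {"plan": [[0, 0, 0.03, 0, 0, 0], [0, 0, 0.06, 0, 0, 0], [0, 0, 0.06, 0, 0, 0]]}}

```text
time_s: 8.55
eef_pos: [0.5148, -0.0675, 0.2532]
orientation: [0.001, 0.709, 0.705, 0.0]
force: [0.3, -0.4, -6.5]
opening: 0.0455
grip_force: 65.1
```

Call:
{"fn": "jog_arm", "kwargs": {"plan": [[0, 0, 0.02, 0, 0, 0], [0, 0, 0.02, 0, 0, 0], [0, 0, 0.02, 0, 0, 0]]}}

```text
time_s: 8.93
eef_pos: [0.5149, -0.0675, 0.253]
orientation: [0.001, 0.709, 0.705, 0.0]
force: [-4.8, 0.5, 6.9]
opening: 0.0459
grip_force: 66.5
```

Call:
{"fn": "jog_arm", "kwargs": {"plan": [[0, 0, 0, 0, 0, 0], [0, 0, 0, 0, 0, 0], [0, 0, 0, 0, 0, 0], [0, 0, 0, 0, 0, 0]], "hand": 70}}

```text
time_s: 9.43
eef_pos: [0.5145, -0.0674, 0.2507]
orientation: [0.0, 0.709, 0.705, 0.0]
force: [-0.3, 0.5, -1.3]
opening: 0.0698
grip_force: 0.0
```

Call:
{"fn": "jog_arm", "kwargs": {"plan": [[0, 0, -0.3, 0, 0, 0], [0, 0, -0.7, 0, 0, 0], [0, 0, -1, 0, 0, 0], [0, 0, -1, 0, 0, 0]]}}

```text
time_s: 9.93
eef_pos: [0.5156, -0.0678, 0.3537]
orientation: [0.003, 0.709, 0.705, 0.002]
force: [0.3, 0.6, -0.7]
opening: 0.0701
grip_force: 0.0
```

Run:
```python
from h import *
p=bot.snapshot("wrist"); save(p,"w3.png"); print(bot.state()["time_s"],pose()[0])
for k,z in(("strap",.091),("block",.075),("housing",.075)):
  for d in bot.cut_out(k,p)[:1]: print(k,round(d["conf"],2),np.round(d["xy"]),rect(d["mask"],p,z))
need((.47,.3925),.3,0)
```

```text
9.975 [ 0.51477202 -0.06751764  0.3516521 ]
strap 0.79 [273. 168.] ((0.5161, -0.0706), 0.166, 0.0485, 90.0)
block 0.89 [298. 326.] ((0.5171, -0.1436), 0.0598, 0.0553, -3.6)
housing 0.94 [ 58. 282.] ((0.3478, -0.1262), 0.1306, 0.0893, 15.4)
shift [ 4.596 -0.467 -1.052] turn [-0.002 -0.001 -0.004] q6 -0.29
```

View pics/w3.png

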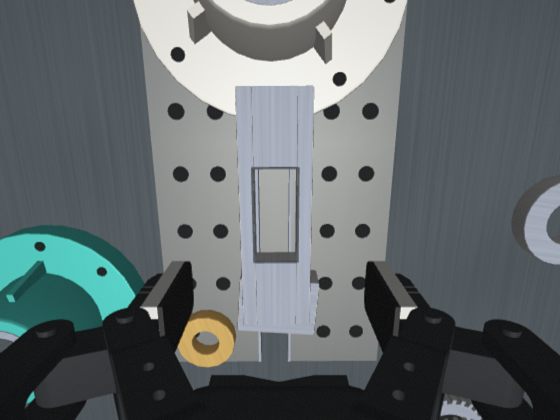

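The strap lies on flange and block at (0.516,-0.071), along the slot. The plate's throat shows inside the strap's slot. Next is the rack.

Call:
{"fn": "jog_arm", "kwargs": {"plan": [[0.5, 0, -0.3, 0, 0, 0], [1, -0.1, -0.7, 0, 0, 0]], "hand": 70}}

```text
time_s: 10.38
eef_pos: [0.5048, 0.0315, 0.417]
orientation: [-0.002, 0.71, 0.704, -0.002]
force: [0.6, 0.5, 0.2]
opening: 0.07
grip_force: 0.0
```

Call:
{"fn": "jog_arm", "kwargs": {"plan": [[0.5, -0.1, 0, 0, 0, 0], [1, -0.1, 0, 0, 0, 0]]}}

```text
time_s: 10.62
eef_pos: [0.495, 0.1323, 0.4183]
orientation: [-0.0, 0.709, 0.705, -0.001]
force: [0.7, -0.4, -0.0]
opening: 0.0699
grip_force: 0.0
```

Call:
{"fn": "jog_arm", "kwargs": {"plan": [[0.5, -0.1, 0, 0, 0, 0], [1, -0.1, 0, 0, 0, 0]]}}

```text
time_s: 10.88
eef_pos: [0.4855, 0.2324, 0.4174]
orientation: [-0.001, 0.709, 0.705, -0.002]
force: [1.2, 0.9, 1.1]
opening: 0.0702
grip_force: 0.0
```

Call:
{"fn": "jog_arm", "kwargs": {"plan": [[0.4, -0.1, 0, 0, 0, 0], [0.8, -0.15, 0, 0, 0, 0], [0.8, -0.15, 0, 0, 0, 0], [0.8, -0.15, 0, 0, 0, 0]]}}

```text
time_s: 11.38
eef_pos: [0.4717, 0.3107, 0.4178]
orientation: [-0.0, 0.709, 0.705, -0.001]
force: [0.1, 0.5, -0.2]
opening: 0.0698
grip_force: 0.0
```

Run:
```python
from h import *
p=bot.snapshot("wrist"); save(p,"w4.png"); print(bot.state()["time_s"],pose()[0])
hsv=cv2.cvtColor(p["color"],cv2.COLOR_RGB2HSV); m=((hsv[...,0]<6)|(hsv[...,0]>174))&(hsv[...,1]>170)&(hsv[...,2]>120)
print(m.sum(),rect(m,p,.131))
for k,z in(("red_handle",.131),("black_bolt",.111),("rack",.078)):
  for d in bot.cut_out(k,p)[:4]: print(k,round(d["conf"],2),np.round(d["xy"]),rect(d["mask"],p,z))
```

```text
11.425 [0.47191342 0.31024113 0.41811588]
496 ((0.4696, 0.3772), 0.0785, 0.0158, 78.4)
red_handle 0.92 [446.  13.] ((0.5779, 0.4332), 0.0466, 0.0178, -0.3)
red_handle 0.91 [275. 107.] ((0.47, 0.3769), 0.0769, 0.036, -89.3)
black_bolt 0.89 [159.  85.] ((0.3921, 0.3895), 0.0858, 0.0425, 76.6)
rack 0.56 [228.  94.] ((0.4211, 0.3855), 0.0881, 0.0784, 78.2)
```

View pics/w4.png

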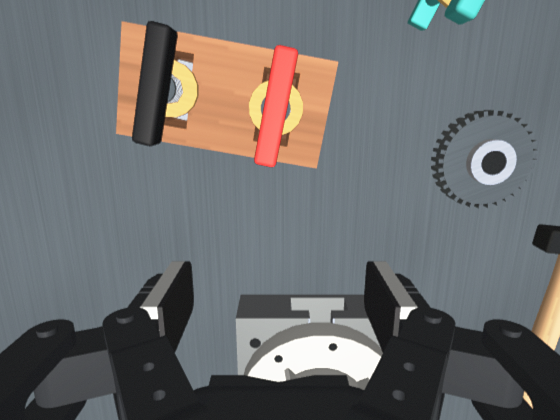

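Close view check: the red handle sits in the rack at (275,107), with the black one at (153,85) and turquoise at the top right. The red handle measures 78.5x15.8 mm, as it should, at (0.470,0.377) and 78.4°.

Run:
```python
from h import *
need((.4696,.3772),.121,np.radians(-11.6))
```

```text
shift [ 0.673 -0.03   1.432] turn [-0.     0.     0.124] q6 0.44
```

Call:
{"fn": "jog_arm", "kwargs": {"plan": [[0.35, -0.02, 0.3, 0, 0, 0.1], [0.67, -0.03, 0.6, 0, 0, 0.124], [0.67, -0.03, 0.8, 0, 0, 0.124], [0.67, -0.03, 0.8, 0, 0, 0.124]], "hand": 50}}

```text
time_s: 12.08
eef_pos: [0.4688, 0.3772, 0.337]
orientation: [-0.0, 0.774, 0.633, -0.002]
force: [-0.4, -0.5, 0.6]
opening: 0.05
grip_force: 0.0
```

Run:
```python
from h import *
p=bot.snapshot("wrist")
hsv=cv2.cvtColor(p["color"],cv2.COLOR_RGB2HSV); m=((hsv[...,0]<6)|(hsv[...,0]>174))&(hsv[...,1]>170)&(hsv[...,2]>120)
print(m.sum(),rect(m,p,.131))
need((.4696,.3772),.121,np.radians(-11.6))
```

```text
893 ((0.4699, 0.379), 0.0803, 0.0156, 78.4)
shift [0.    0.003 0.63 ] turn [-0.001  0.001  0.001] q6 0.73
```

Call:
{"fn": "jog_arm", "kwargs": {"plan": [[0.01, 0, 0.3, 0, 0, 0], [0.015, 0, 0.55, 0, 0, 0], [0.015, 0, 0.63, 0, 0, 0], [0.015, 0, 0.63, 0, 0, 0]]}}

```text
time_s: 12.62
eef_pos: [0.47, 0.3793, 0.2771]
orientation: [0.0, 0.774, 0.633, 0.0]
force: [0.0, 0.6, 0.1]
opening: 0.05
grip_force: 0.0
```

Call:
{"fn": "jog_arm", "kwargs": {"plan": [[0, 0, 0, 0, 0, 0], [0, 0, 0, 0, 0, 0], [0, 0, 0, 0, 0, 0], [0, 0, 0, 0, 0, 0], [0, 0, 0, 0, 0, 0], [0, 0, 0, 0, 0, 0]], "hand": 5}}

```text
time_s: 13.38
eef_pos: [0.4699, 0.3798, 0.2768]
orientation: [0.0, 0.774, 0.633, 0.001]
force: [0.6, 2.0, 2.9]
opening: 0.015
grip_force: 61.0
```

Call:
{"fn": "jog_arm", "kwargs": {"plan": [[0, 0, -0.15, 0, 0, 0], [0, 0, -0.4, 0, 0, 0], [0, 0, -0.7, 0, 0, 0], [0, 0, -1, 0, 0, 0]]}}

```text
time_s: 13.88
eef_pos: [0.4688, 0.3789, 0.3757]
orientation: [-0.0, 0.774, 0.633, -0.002]
force: [0.4, 0.7, -4.2]
opening: 0.0151
grip_force: 60.2
```

Call:
{"fn": "jog_arm", "kwargs": {"plan": [[0, 0, -0.4, 0, 0, 0], [0, 0, -0.7, 0, 0, 0], [0, 0, -0.7, 0, 0, 0]]}}

```text
time_s: 14.25
eef_pos: [0.4697, 0.3796, 0.4488]
orientation: [0.0, 0.774, 0.633, 0.002]
force: [0.4, -0.7, -4.1]
opening: 0.0153
grip_force: 60.2
```

Run:
```python
from h import *
print(bot.state()["opening"])
p=bot.snapshot("side"); print([ (np.round(d["xy"]),round(d["conf"],2)) for d in bot.recognise("red_handle",p)[:3]])
need((.5155,-.0706),.3,0)
```

```text
0.015309933766312478
[(array([123., 272.]), 0.86), (array([174., 232.]), 0.8), (array([130., 316.]), 0.58)]
shift [-4.315  1.351 -0.096] turn [-0.002  0.001 -0.128] q6 0.74
```

Call:
{"fn": "jog_arm", "kwargs": {"plan": [[-0.5, 0.15, 0, 0, 0, 0], [-1, 0.3, 0, 0, 0, 0]]}}

```text
time_s: 14.6
eef_pos: [0.4782, 0.2745, 0.4427]
orientation: [-0.001, 0.774, 0.634, -0.003]
force: [0.8, -0.7, -3.6]
opening: 0.0148
grip_force: 60.1
```

Call:
{"fn": "jog_arm", "kwargs": {"plan": [[-0.5, 0.15, 0, 0, 0, 0], [-1, 0.3, 0, 0, 0, 0]]}}

```text
time_s: 14.85
eef_pos: [0.4876, 0.1699, 0.443]
orientation: [-0.001, 0.774, 0.633, -0.003]
force: [0.7, -1.0, -3.9]
opening: 0.0149
grip_force: 60.1
```

Call:
{"fn": "jog_arm", "kwargs": {"plan": [[-0.5, 0.15, 0, 0, 0, 0], [-1, 0.3, 0, 0, 0, 0]]}}

```text
time_s: 15.1
eef_pos: [0.4971, 0.066, 0.4432]
orientation: [-0.002, 0.774, 0.633, -0.002]
force: [0.4, -0.3, -4.3]
opening: 0.015
grip_force: 60.1
```

Call:
{"fn": "jog_arm", "kwargs": {"plan": [[-0.5, 0.15, 0, 0, 0, 0], [-1, 0.3, 0, 0, 0, -0.07], [-1, 0.3, 0, 0, 0, -0.128], [-1, 0.3, 0, 0, 0, -0.128]]}}

```text
time_s: 15.6
eef_pos: [0.5068, -0.0369, 0.4434]
orientation: [-0.003, 0.708, 0.706, -0.001]
force: [-0.6, -0.3, -3.5]
opening: 0.0152
grip_force: 60.1
```

Run:
```python
from h import *
s=bot.state();print(s["opening"],s["time_s"],pose()[0],s["qpos"][5])
p=bot.snapshot("wrist");save(p,"w5.png")
need((.5155,-.0706),.3,0)
```

```text
0.015207824351308932 15.6 [ 0.5067872  -0.03692827  0.44338912] -0.24134346161815387
shift [-0.342  0.086 -0.109] turn [-0.003 -0.001 -0.001] q6 -0.24
```

View pics/w5.png

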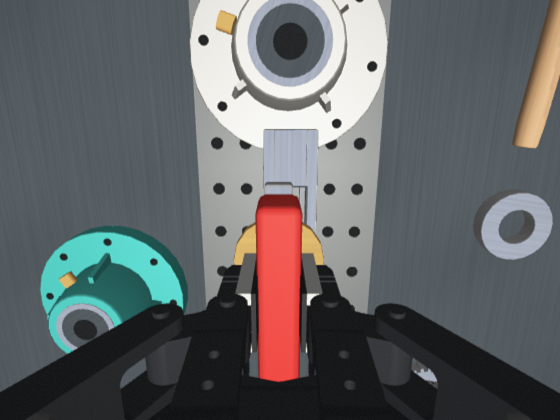

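Run:
```python
from h import *
p=bot.snapshot("wrist"); K,R,t=cam(p); P,Q=pose()
rc=Q.inv().apply(-R.T@t-P); Rt=R@Q.as_matrix()   # tool->cam
T=np.array([[0,1,0],[1,0,0],[0,0,-1.]]); 
def w3(uv,z,q=dict(p)):
    Rw=Rt@T.T; c=np.array([.51477,-.06752,.35165])+T@rc; q["rvec"]=cv2.Rodrigues(Rw)[0]; q["tvec"]=-Rw@c; return ray(q,uv,z)[:2].round(4)
im=cv2.cvtColor(cv2.imread("pics/w3.png"),cv2.COLOR_BGR2GRAY)
for v in (190,215,240,350): print(v,[(u,int(im[v,u])) for u in range(232,316) if abs(int(im[v,u+1])-int(im[v,u-1]))>15])
for v,a,b,z in ((340,259,290,.05),(215,253,299,.091),(215,238,314,.091)): print(w3((a,v),z),w3((b,v),z))
for u,v in ((276,167),(276,262)): print(w3((u,v),.091))
```

```text
190 [(237, 159), (239, 171), (250, 175), (251, 132), (252, 95), (254, 87), (255, 148), (256, 179), (257, 170), (258, 115), (259, 137), (260, 167), (287, 165), (288, 139), (289, 147), (290, 175), (294, 168), (295, 143), (296, 77), (297, 75), (298, 94), (299, 139), (300, 175), (311, 171), (313, 167)]
215 [(238, 153), (239, 117), (240, 174), (251, 174), (252, 113), (253, 88), (255, 93), (256, 173), (257, 174), (258, 139), (259, 115), (260, 163), (287, 162), (289, 159), (294, 163), (295, 118), (296, 69), (297, 85), (298, 100), (299, 157), (300, 175), (310, 170)]
240 [(239, 153), (240, 138), (241, 176), (251, 177), (252, 152), (253, 95), (254, 83), (255, 74), (256, 126), (257, 177), (258, 168), (260, 157), (287, 158), (289, 173), (294, 157), (295, 115), (296, 76), (297, 86), (298, 105), (299, 176), (310, 188), (311, 131), (312, 157)]
350 [(232, 162), (233, 125), (258, 147), (259, 174), (260, 168), (261, 78), (287, 91), (288, 143), (290, 151), (291, 134)]
[ 0.4982 -0.1931] [ 0.5248 -0.1931]
[ 0.4983 -0.0684] [ 0.5285 -0.0684]
[ 0.4884 -0.0684] [ 0.5384 -0.0684]
[ 0.5135 -0.0366]
[ 0.5133 -0.1019]
```

Run:
```python
from h import *
need((.515,-.070),.225,0)
```

```text
shift [-0.341  0.082  0.646] turn [-0.002 -0.001 -0.   ] q6 -0.24
```

Call:
{"fn": "jog_arm", "kwargs": {"plan": [[-0.2, 0.05, 0, -0.002, 0, 0], [-0.34, 0.082, 0.2, -0.002, 0, 0], [-0.34, 0.082, 0.5, -0.002, 0, 0], [-0.34, 0.082, 0.63, -0.002, 0, 0], [-0.34, 0.082, 0.63, -0.002, 0, 0], [-0.34, 0.082, 0.63, -0.002, 0, 0]]}}

```text
time_s: 16.45
eef_pos: [0.5163, -0.0704, 0.3845]
orientation: [0.002, 0.707, 0.707, 0.002]
force: [-0.4, -0.0, -3.2]
opening: 0.0151
grip_force: 60.0
```

Run:
```python
from h import *
p=bot.snapshot("wrist"); P,Q=pose(); print(P,bot.state()["orientation"]); save(p,"w6.png")
c=p["color"][120:400,180:380]; cv2.imwrite("pics/c6.png",cv2.resize(cv2.cvtColor(c,cv2.COLOR_RGB2BGR),None,fx=2,fy=2))
for zz,nm in ((.131-.013,"handle"),):
  pass
hsv=cv2.cvtColor(p["color"],cv2.COLOR_RGB2HSV); m=((hsv[...,0]<6)|(hsv[...,0]>174))&(hsv[...,1]>170)&(hsv[...,2]>120)
print("handle",rect(m,p,P[2]-.2638+.118))
for d in bot.cut_out("strap",p)[:1]: print("strap",rect(d["mask"],p,.091))
```

```text
[ 0.51636505 -0.07035934  0.3848155 ] [0.00248573 0.70670561 0.7075011  0.00178542]
handle ((0.5178, -0.0673), 0.0693, 0.0152, 90.0)
strap ((0.5158, -0.0394), 0.1047, 0.0491, 89.9)
```

View pics/c6.png

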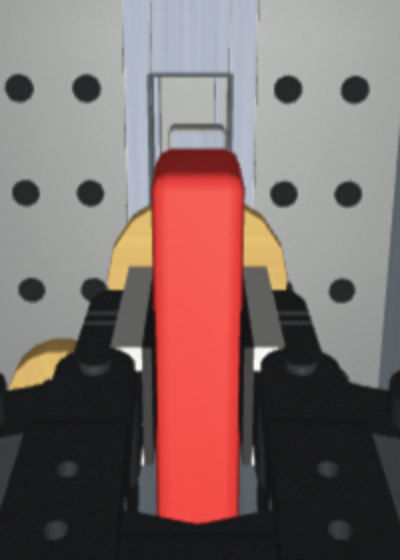

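Run:
```python
from h import *
p=bot.snapshot("wrist"); P,Q=pose(); print(P,bot.state()["orientation"])
g=cv2.cvtColor(p["color"],cv2.COLOR_RGB2GRAY)
for v in (162,170,185): print(v,[(u,int(g[v,u])) for u in range(245,310) if abs(int(g[v,u+1])-int(g[v,u-1]))>14])
def c(v,a,b,z): A,B=ray(p,(a,v),z),ray(p,(b,v),z); return ((A+B)/2).round(4)[:2],(B-A)[0].round(4)
print("throat",c(170,259.5,288,.05)); print("strapslot",c(170,255,296,.091)); print("head",c(187,264,293.5,P[2]-.2638+.012))
```

```text
[ 0.51623354 -0.07036527  0.38466554] [0.00233069 0.7067461  0.70746133 0.00172681]
162 [(252, 184), (253, 129), (254, 96), (255, 93), (256, 117), (257, 188), (258, 178), (260, 178), (286, 176), (288, 183), (292, 181), (293, 130), (294, 97), (295, 101), (296, 146), (297, 184)]
170 [(252, 185), (253, 142), (254, 98), (255, 93), (256, 116), (257, 186), (258, 179), (260, 178), (286, 176), (288, 183), (292, 179), (293, 108), (295, 101), (296, 147), (297, 183)]
185 [(252, 186), (253, 161), (254, 103), (256, 101), (257, 184), (258, 181), (259, 125), (260, 148), (261, 178), (263, 177), (264, 144), (266, 152), (290, 150), (291, 130), (292, 116), (293, 78), (294, 83), (295, 104), (296, 166), (297, 185), (306, 177), (308, 178)]
throat (array([ 0.515 , -0.0544]), np.float64(0.024))
strapslot (array([ 0.5166, -0.0472]), np.float64(0.0299))
head (array([ 0.5187, -0.0505]), np.float64(0.0183))
```

Run:
```python
from h import *
P,Q=pose(); print(Q.apply([0,0,1]).round(4)); need((.5155,-.070),.225,0)
```

```text
[ 5.7e-03 -9.0e-04 -1.0e+00]
shift [ 0.004 -0.008  0.05 ] turn [0.004 0.001 0.001] q6 -0.3
```

Call:
{"fn": "jog_arm", "kwargs": {"plan": [[0, -0.018, 0.04, 0.004, 0.001, 0], [0, -0.018, 0.04, 0.004, 0.001, 0], [0, -0.018, 0.04, 0.004, 0.001, 0], [0, -0.018, 0.04, 0.004, 0.001, 0]]}}

```text
time_s: 17.1
eef_pos: [0.514, -0.0704, 0.3793]
orientation: [-0.002, 0.707, 0.707, -0.001]
force: [0.2, -0.1, -3.9]
opening: 0.0148
grip_force: 60.1
```

Run:
```python
from h import *
p=bot.snapshot("wrist"); P,Q=pose(); print(P,Q.apply([0,0,1]).round(4))
g=cv2.cvtColor(p["color"],cv2.COLOR_RGB2GRAY)
for v in (150,165,185,190): print(v,[(u,int(g[v,u])) for u in range(245,310) if abs(int(g[v,u+1])-int(g[v,u-1]))>14])
for u in (262,285): print(u,[ray(p,(u,159),z)[:2].round(4) for z in (.05,P[2]-.2518)])
need((.515,-.07),.1,0)
```

```text
[ 0.51402241 -0.07037936  0.37930583] [-0.003   0.0015 -1.    ]
150 [(246, 175), (248, 178), (300, 179), (302, 185)]
165 [(258, 186), (259, 159), (260, 101), (262, 92), (263, 188), (264, 179), (266, 177), (292, 179), (293, 148), (294, 155), (295, 182), (299, 179), (300, 128), (301, 82), (302, 96), (303, 126), (304, 183)]
185 [(247, 172), (249, 185), (259, 181), (260, 105), (262, 94), (263, 156), (264, 153), (266, 150), (290, 148), (291, 126), (293, 123), (294, 184), (299, 175), (300, 87), (302, 100), (303, 145), (304, 184)]
190 [(247, 169), (249, 183), (259, 183), (260, 121), (261, 90), (262, 94), (263, 154), (264, 145), (265, 182), (291, 172), (292, 142), (293, 112), (294, 183), (299, 173), (300, 91), (301, 108), (302, 106), (303, 164), (304, 183)]
262 [array([ 0.5002, -0.0436]), array([ 0.5039, -0.0324])]
285 [array([ 0.519 , -0.0435]), array([ 0.5179, -0.0324])]
shift [0.002 0.014 1.246] turn [-0.002 -0.001  0.   ] q6 -0.3
```

Call:
{"fn": "jog_arm", "kwargs": {"plan": [[0, 0.006, 0.1, 0, 0, 0], [0, 0.006, 0.2, 0, 0, 0], [0, 0.006, 0.3, 0, 0, 0], [0, 0.006, 0.4, 0, 0, 0], [0, 0.006, 0.4, 0, 0, 0]]}}

```text
time_s: 17.77
eef_pos: [0.5139, -0.0701, 0.3377]
orientation: [-0.003, 0.707, 0.707, -0.001]
force: [-0.2, 0.2, -3.7]
opening: 0.0154
grip_force: 60.0
```

Call:
{"fn": "jog_arm", "kwargs": {"plan": [[0, 0, 0.07, 0, 0, 0], [0, 0, 0.14, 0, 0, 0], [0, 0, 0.21, 0, 0, 0], [0, 0, 0.21, 0, 0, 0]]}}

```text
time_s: 18.27
eef_pos: [0.514, -0.0702, 0.3173]
orientation: [-0.003, 0.707, 0.707, -0.001]
force: [-0.5, 0.6, -3.8]
opening: 0.015
grip_force: 60.0
```

Call:
{"fn": "jog_arm", "kwargs": {"plan": [[0, 0.003, 0.05, -0.002, 0, 0], [0, 0.003, 0.1, -0.002, 0, 0], [0, 0.003, 0.15, -0.002, 0, 0], [0, 0.003, 0.2, -0.002, 0, 0], [0, 0.003, 0.2, -0.002, 0, 0]]}}

```text
time_s: 18.9
eef_pos: [0.5143, -0.0701, 0.2976]
orientation: [-0.001, 0.707, 0.707, 0.0]
force: [-0.2, 1.3, -3.7]
opening: 0.0149
grip_force: 60.0
```

Call:
{"fn": "jog_arm", "kwargs": {"plan": [[0, 0, 0.05, 0, 0, 0], [0, 0, 0.09, 0, 0, 0], [0, 0, 0.13, 0, 0, 0], [0, 0, 0.16, 0, 0, 0], [0, 0, 0.16, 0, 0, 0], [0, 0, 0.16, 0, 0, 0]]}}

```text
time_s: 19.65
eef_pos: [0.5149, -0.0702, 0.2839]
orientation: [-0.0, 0.707, 0.707, 0.001]
force: [-5.2, 1.2, 8.7]
opening: 0.0148
grip_force: 61.8
```

Call:
{"fn": "jog_arm", "kwargs": {"plan": [[0, 0, 0.02, 0, 0, 0], [0, 0, 0.02, 0, 0, 0], [0, 0, 0.02, 0, 0, 0.04]]}}

```text
time_s: 20.02
eef_pos: [0.5152, -0.0703, 0.2824]
orientation: [0.0, 0.729, 0.684, 0.001]
force: [-3.6, 1.1, 9.9]
opening: 0.0147
grip_force: 62.1
```

Call:
{"fn": "jog_arm", "kwargs": {"plan": [[0, 0, 0, 0, 0, 0.1], [0, 0, 0, 0, 0, 0.2], [0, 0, 0, 0, 0, 0.3], [0, 0, 0, 0, 0, 0.4], [0, 0, 0, 0, 0, 0.4]]}}

```text
time_s: 20.65
eef_pos: [0.5168, -0.0709, 0.2835]
orientation: [0.002, 0.905, 0.426, 0.003]
force: [-0.2, -0.0, 9.1]
opening: 0.0149
grip_force: 61.9
```

Call:
{"fn": "jog_arm", "kwargs": {"plan": [[0, 0, 0, 0, 0, 0.1], [0, 0, 0, 0, 0, 0.2], [0, 0, 0, 0, 0, 0.3], [0, 0, 0, 0, 0, 0.4], [0, 0, 0, 0, 0, 0.5], [0, 0, 0, 0, 0, 0.56], [0, 0, 0, 0, 0, 0.56]]}}

```text
time_s: 21.52
eef_pos: [0.5168, -0.0713, 0.2836]
orientation: [0.001, 1.0, 0.0, 0.004]
force: [-0.0, -1.4, 8.7]
opening: 0.015
grip_force: 61.9
```

Run:
```python
from h import *
s=bot.state(); print(s["torque"],s["force"],pose()[0],s["opening"])
p=bot.snapshot("wrist")
hsv=cv2.cvtColor(p["color"],cv2.COLOR_RGB2HSV); m=((hsv[...,0]<6)|(hsv[...,0]>174))&(hsv[...,1]>170)&(hsv[...,2]>120)
print(rect(m,p,.136)); need((.5145,-.07),.129,np.pi/2)
```

```text
[-0.30518898  0.08990776 -0.06417182] [-0.02834502 -1.37297658  8.72812697] [ 0.51682145 -0.07127198  0.28363486] 0.014960709247434274
((0.5204, -0.0714), 0.0699, 0.0154, 0.0)
shift [-0.023 -0.013 -0.001] turn [ 0.001 -0.005  0.   ] q6 1.27
```

Call:
{"fn": "jog_arm", "kwargs": {"plan": [[-0.015, 0, -0.02, 0, -0.004, 0], [-0.015, 0, -0.04, 0, -0.004, 0], [-0.015, 0, -0.04, 0, -0.004, 0], [-0.015, 0, -0.04, 0, -0.004, 0]]}}

```text
time_s: 22.08
eef_pos: [0.5165, -0.0712, 0.287]
orientation: [0.001, 1.0, 0.0, 0.004]
force: [7.3, -0.2, -1.2]
opening: 0.0149
grip_force: 60.5
```

Call:
{"fn": "jog_arm", "kwargs": {"plan": [[0, 0, 0, 0, 0, 0], [0, 0, 0, 0, 0, 0], [0, 0, 0, 0, 0, 0], [0, 0, 0, 0, 0, 0], [0, 0, 0, 0, 0, 0]], "hand": 50}}

```text
time_s: 22.7
eef_pos: [0.513, -0.0702, 0.2841]
orientation: [-0.001, 1.0, 0.0, -0.003]
force: [0.1, 0.6, -0.2]
opening: 0.0503
grip_force: 0.0
```

Call:
{"fn": "jog_arm", "kwargs": {"plan": [[0, 0, -0.2, 0, 0, 0], [0, 0, -0.5, 0, 0, 0], [0, 0, -1, 0, 0, 0], [0, 0, -1, 0, 0, 0], [0, 0, -1, 0, 0, 0], [0, 0, -1, 0, 0, 0]]}}

```text
time_s: 23.45
eef_pos: [0.5131, -0.0702, 0.3825]
orientation: [-0.001, 1.0, 0.0, -0.005]
force: [-0.8, 0.1, -1.1]
opening: 0.0504
grip_force: 0.0
```

Run:
```python
from h import *
p=bot.snapshot("wrist"); print(bot.state()["time_s"],pose()[0])
hsv=cv2.cvtColor(p["color"],cv2.COLOR_RGB2HSV); m=((hsv[...,0]<6)|(hsv[...,0]>174))&(hsv[...,1]>170)&(hsv[...,2]>120)
print("handle",rect(m,p,.140))
for d in bot.cut_out("strap",p)[:1]: print("strap",rect(d["mask"],p,.091))
s=bot.snapshot("side")["color"][150:270,190:370]; w=p["color"][0:400,100:500]
s=cv2.resize(s,(390,260)); w=cv2.resize(w,(400,400)); o=np.zeros((400,790,3),np.uint8); o[:,:400]=w; o[:260,400:]=s
cv2.imwrite("pics/end.png",o[...,::-1])
```

```text
23.5 [ 0.51317915 -0.07020602  0.38248726]
handle ((0.5164, -0.0713), 0.0782, 0.0153, -0.2)
strap ((0.5164, -0.0242), 0.0751, 0.0508, -89.9)
```

View pics/end.png

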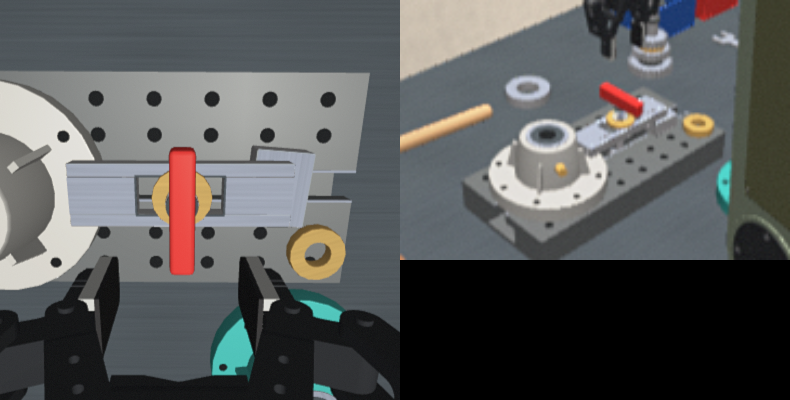

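The handle (182,210) stands square across the slot, upright at (0.516,-0.071). The strap lies on flange and block, and the gripper is clear. Handing in.

```bash
python3 -c "
from station import bot
print(bot.sign_off())"
```

```text
the job is handed in; nothing more can be done
None
```

The strap is clamped across flange and block with the red hold-down turned a quarter turn and released, and the job was handed in at about 23.5 s; `sign_off` gave no verdict, so the result is judged only from my last pictures and force readings.

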